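# Click the channel selector round to the green marker and apply

## Task

Switch the selector box over to the channel with the green marker: with a fingertip, gently push the black lever knob round, click by click, until it has clicked in pointing at the green marker. Only then press the white button beside it well down to apply the choice, and let it come up again. Nothing needs to be gripped, and the small things standing about stay where they are.

Things in the scene. Friction and masses are not known exactly. Their poses are not given: they have to be found in the camera images.
- selector_box: low box of bare metal with a grey top plate, 110 mm deep (its x) by 176 mm wide (its y) by 40 mm high, fixed to the bench; origin at the centre of its underside, z up, -x is the side that faces the operator. The lever knob turns about the vertical axis at box x = +12, y = +26 mm; the button is at x = -12, y = -62 mm
- knob_top (a point): point on the knob's turning axis, level with the lever's top, 30 mm above the top plate. The knob is a black disc, 45 mm across, 8 mm high, carrying a black lever: an upright fin 10 mm thick, from 6 to 30 mm above the plate, reaching 40 mm from the axis at its pointing end (white line) and 14 mm behind the axis
- lever_tip (a point): end of the lever's pointing end, 40 mm from the axis, 18 mm above the top plate; the lever points from the axis to here. About 0.1 N m (3 N at the lever's end) takes the lever over the hump half way between two detents; it then snaps ahead into the next one by itself and stays there
- selector_lever (a joint): lever angle in rad about the box's z, counter-clockwise positive from above; 0 points to the box's -x side (the operator). Detents every 0.524 rad (30 degrees): 0, +-0.524, +-1.047, +-1.571, +-2.094; stops at +-2.4. Starts at most one click from 0. The markers are at +-1.571 and +-2.094; small black dots mark the other five positions
- green_marker: round green plastic marker, 12 mm across and 3 mm high, fixed on the box's top at one of the four outer lever positions, 52 mm from the knob's axis; origin at the centre of its underside. It does not move; the four colours change places between runs. This is the wanted one
- blue_marker: round blue plastic marker, 12 mm across and 3 mm high, fixed on the box's top at one of the four outer lever positions, 52 mm from the knob's axis; origin at the centre of its underside. It does not move; the four colours change places between runs
- yellow_marker: round yellow plastic marker, 12 mm across and 3 mm high, fixed on the box's top at one of the four outer lever positions, 52 mm from the knob's axis; origin at the centre of its underside. It does not move; the four colours change places between runs
- orange_marker: round orange plastic marker, 12 mm across and 3 mm high, fixed on the box's top at one of the four outer lever positions, 52 mm from the knob's axis; origin at the centre of its underside. It does not move; the four colours change places between runs
- apply_button_top (a point): centre of the top of the white round push button, 26 mm across, in a black collar of 44 mm diameter, 12 mm high, on the box's top plate; the white top stands 22 mm above the plate
- apply_button (a joint): travel of the white button in m: 0 is up, 0.006 fully down. It is pressed straight down, takes about 1.5 N to start and 5 N at the bottom, and springs back up; 0.004 counts as pressed
- vial: loose glass sample vial with a white cap, 27 mm across, 57 mm high, standing left of the box; origin at the centre of its underside
- lens_tube: loose black lens tube, 30 mm across, 25 mm high, standing left of the box; origin at the centre of its underside
- usb_stick: loose black USB stick, 17 x 52 x 8 mm, lying on the box's top plate behind the white button (near the box's +x, -y corner); origin at the centre of its underside

How it is judged:
On the way, in this order (a step that is already met when the one before it is completed fails the run):
1. the lever has clicked in pointing at the green marker (horizontal distance between lever_tip and green_marker below 0.015 m and velocity of joint selector_lever between -0.1 and 0.1 rad/s), for 0.2 s.
2. the white button is pressed down (value of joint apply_button above 0.004 m and horizontal distance between lever_tip and green_marker below 0.015 m), for 0.02 s.
At the end, for the whole second after the job is handed in: The lever rests in the detent that points at the green marker (lever end within 15 mm of the marker's centre seen from above, 12 mm being exact and the next position 26 mm), and the white button has been pressed (4 mm or more) after that and is up again (all of step 1 and value of joint apply_button below 0.0015 m); the robot touches nothing.
It fails at once if the button is pressed before the lever points at the green marker (value of joint apply_button above 0.004 m and horizontal distance between lever_tip and green_marker above 0.018 m).
It fails at once if the lever is squeezed or forced with more than 30 N (contact force between the fingers and selector_lever above 30 N).
It fails at once if a bystander is lifted or pushed away by more than 20 mm (distance of any of vial, lens_tube, usb_stick from where it was at the start of the episode above 0.02 m).
It also fails if it takes over 58 s, if anything falls off the work surface, if the arm or the gripper's body presses on something with over 40 N, if the wrist force passes 120 N, or if a joint passes its speed limit or range.

## Robot

A 6-joint arm with a two-finger parallel gripper is mounted at the origin on a cart in front of the work surface, level with it; the furniture and walls round the work are solid. World frame = base frame: x ahead of the robot, y to its left, z up, the work surface at z = 0. Lengths are in m, angles in rad, forces in N, time in s.
With the tool pointing down it reaches from about 0.3 to 0.875 m from the base axis. Payload 4.2 kg.
Tool frame: the origin (TCP) lies on the centre line of the jaws, within the pads' length; the fingertips stand 14 mm ahead of it and the grasp point (between the pads) lies 5 mm behind it; y points along the fingers, z is the direction in which the jaws open and shut, and the axes are right-handed (so a half turn about y gives the same grasp; the last joint's range is limited). The gripper opens to 85 mm and grips with 20 to 120 N. Pads are 22 mm wide; open, the fingers measure 114 mm over their backs; the gripper's body (76 mm by 85 mm) begins 54 mm behind the grasp point. The pads swing forward as they close: fully open they stand 13 mm farther back than shut.
Start: joints at [-1.259, 0.32, 1.565, -0, 1.257, -0.02], TCP at [0.187, -0.544, 0.245] pointing down, gripper open.
Joint ranges: [-3.11, 3.11], [-0.84, 2.01], [0.21, 2.61], [-1.34, 4.49], [0.05, 2.63], [-2.56, 2.56]. Speed limits (rad/s): [2.57, 2.57, 3.14, 3.14, 3.14, 3.14].

## Interface

Orientations are given as a unit quaternion [x, y, z, w].
In Python, from workcell import get_obs, capture, camera_model, finish_job gives the robot as it stands.
- The arm moves only by the tool jog_arm, never from a script. Its argument "motion" is a list of rows, each an object of numbers: "grip": the closure in counts, from 0 (fully open) to 255 (shut); "tx", "ty", "tz": the shift along the world's x, y, z in mm; "wx", "wy", "wz": the turn, a rotation vector about the world's x, y, z in degrees. A call has 1 to 10 rows; each row is the pose to reach, as a shift and turn from the pose commanded when the call began; what a row does not reach only later rows make up. A row lasts 1/10 s, in which the tool goes at most 50 mm and 8.59 degrees, less where a joint would pass 70% of its speed; a pose out of reach is approached as far as the arm can. A call with a gripper value outside its range is refused whole. The fingers move at their own pace and stop on an object; "force" is the grip in N (left out, the last holds). Time passes only in rows, so rows that repeat a pose let the fingers close. It gives the time, the measured TCP pose, the force and the opening at its end, in the units of the state.
- get_obs(): the state, without advancing time (a new reading comes with each control period).
- capture(name): name is "side" or "top" or "wrist"; returns the picture (420x560x3 uint8, blue, green, red); there is no depth.
- camera_model(name): a dict with "fovy" (degrees; the focal length in pixels is half the picture's height over the tangent of half this angle, whatever the lens; pixels are square), "cx", "cy" (the principal point, pixels), "position" and "rotation" of the camera in the world; the wrist camera has in their place "mount" (4x4, takes a point from camera to tool coordinates, whose origin is the TCP and whose axes are the tool frame's). Camera axes: x right, y down, z forward; pixel columns grow to the right and rows downward; lengths in m; the calibration is good to about 2 mm. A picture is of the moment at which its call begins: read the wrist's pose just before it. camera_model takes no time and is no camera call.
- finish_job(): hands the job in, once; it reports no verdict.
The state is a dict: "t": time; "joint_pos": joint angles; "dq": joint speeds; "joint_efforts": joint torques, N m; "eef_pos": TCP position; "orientation": TCP orientation; "force": force on the tool from outside, world axes, zero at the start; "torque": the same for the moment, N m; "finger_gap": opening from 0.0 (shut) to 1.0 (fully open).
Only numpy, scipy, OpenCV 4.12 (cv2) and the standard library are available. Lean on these libraries where they do the work, as an engineer would, in place of code of your own. Each camera call takes 0.05 s, during which the arm holds its last target. There are 200 camera calls.

## Working session

There is one attempt and no reset: what is moved stays moved. The work goes in short steps, Python scripts to look and compute and a tool call to move; the robot and the scene stay as the last step left them, time stands still between calls to the robot, and variables do not carry over. Pictures are saved under pics/ and viewed, about 8 in all and at most 12, crops included, and the job is handed in when it is done.

Besides the shell and the picture viewer there is one more tool, called after "Request:" as name([rows], argument=value, ...), one row to a line, values as JSON. jog_arm: Moves the arm, as the interface text tells. Its arguments: {"type":"object","properties":{"motion":{"type":"array"},"force":{"type":"number"}},"required":["motion"]}

```bash
mkdir -p pics
python3 - <<'E'
from workcell import *
import cv2,numpy as np
o=get_obs();print({k:np.round(v,3).tolist() for k,v in o.items()})
a=capture("top");b=capture("side")
for n in("top","side","wrist"):print(n,camera_model(n))
cv2.imwrite("pics/top.png",a);cv2.imwrite("pics/side.png",b)
E
```

```text
{'t': 0.0, 'joint_pos': [-1.259, 0.32, 1.566, 0.0, 1.257, -0.02], 'dq': [-0.001, -0.0, 0.001, -0.001, -0.001, 0.0], 'joint_efforts': [-0.003, -41.554, -23.416, -0.0, 0.008, -0.0], 'eef_pos': [0.187, -0.543, 0.244], 'orientation': [-0.117, 0.698, -0.697, 0.117], 'force': [0.088, -1.382, 0.378], 'torque': [-0.047, 0.009, -0.019], 'finger_gap': 1.001}
top {'fovy': 43.09455717668308, 'cx': 290.7263885117787, 'cy': 210.92327863454668, 'position': array([0.3606529 , 0.31540821, 0.88938476]), 'rotation': array([ 0.72353791, -0.68173565,  0.0747307 , -0.07838833])}
side {'fovy': 48.15067124168943, 'cx': 278.5618646147233, 'cy': 202.9688376397428, 'position': array([-0.14560586,  0.08044075,  0.53045605]), 'rotation': array([ 0.72515914, -0.49195881,  0.28105744, -0.39131505])}
wrist {'fovy': 66.29969230036609, 'cx': 281.1540925747357, 'cy': 208.2360407216066, 'mount': array([[ 1.15008913e-04,  9.63698917e-01,  2.66991356e-01,
        -6.67681349e-02],
       [ 1.76359862e-04, -2.66991373e-01,  9.63698903e-01,
        -1.28545904e-01],
       [ 9.99999978e-01, -6.37474051e-05, -2.00664196e-04,
         8.37701112e-05],
       [ 0.00000000e+00,  0.00000000e+00,  0.00000000e+00,
         1.00000000e+00]])}
```

View pics/top.png

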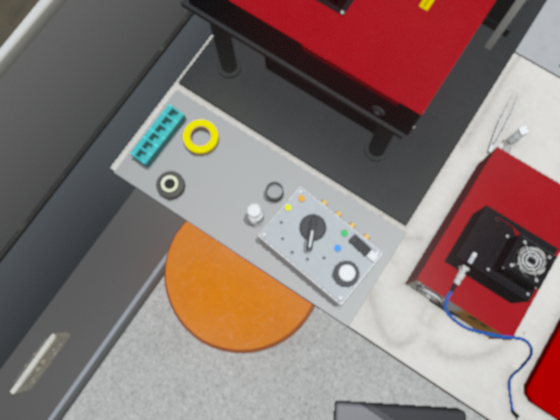

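View pics/side.png

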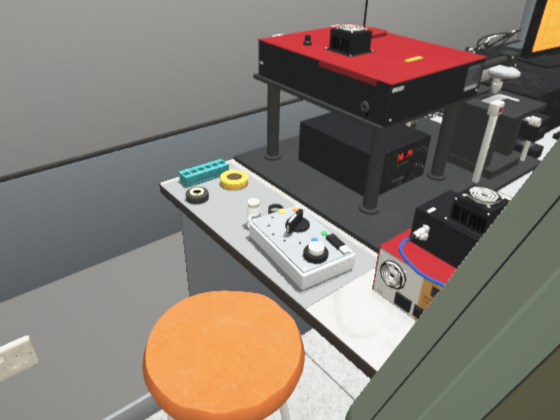

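Top view: box centre at about (320,245); orange (301,198), yellow (289,207), green (344,233), blue (337,247), knob (312,228) with its white line towards about (310,245), button (347,272). The side view agrees; a red device on legs stands behind the box.

```bash
cat > h.py <<'E'
from workcell import *
import cv2,numpy as np
from scipy.spatial.transform import Rotation as R
def ray(name,uv,z,obs=None):
    m=camera_model(name);f=210/np.tan(np.radians(m["fovy"]/2))
    d=np.array([(uv[0]-m["cx"])/f,(uv[1]-m["cy"])/f,1.])
    if "mount" in m:
        T=np.eye(4);T[:3,:3]=R.from_quat(obs["orientation"]).as_matrix();T[:3,3]=obs["eef_pos"]
        T=T@m["mount"];p=T[:3,3];d=T[:3,:3]@d
    else:
        p=np.array(m["position"]);r=np.array(m["rotation"])
        d=(R.from_quat(r) if r.shape==(4,) else R.from_matrix(r)).apply(d)
    return p+d*(z-p[2])/d[2]
HUE={"green":(55,85),"blue":(95,125),"yellow":(26,34),"orange":(8,22)}
def blobs(img,box):
    x0,y0,x1,y1=box;h=cv2.cvtColor(img,cv2.COLOR_BGR2HSV)[y0:y1,x0:x1];out={}
    for c,(a,b) in HUE.items():
        n,_,s,ce=cv2.connectedComponentsWithStats(cv2.inRange(h,(a,110,90),(b,255,255)))
        if n>1:
            i=1+np.argmax(s[1:,4]);out[c]=(ce[i]+[x0,y0],s[i,4])
    return out
def solve_box(W):
    # box pose from the markers: four known slots, all colour orders by geometry about the knob
    cs=list(W);P=np.array([W[c][:2] for c in cs]);
    import itertools
    A=np.array([-2.094,-1.571,1.571,2.094]);M=np.c_[12-52*np.cos(A),26-52*np.sin(A)]/1e3
    best=None
    for p in itertools.permutations(range(4)):
        S=M[list(p)];r,e=R.align_vectors(np.c_[P-P.mean(0),0*P[:,0]],np.c_[S-S.mean(0),0*P[:,0]])
        m=r.as_matrix()[:2,:2]
        if r.as_matrix()[2,2]<0: continue
        if best is None or e<best[0]:best=(e,m,P.mean(0)-m@S.mean(0),{c:A[i] for c,i in zip(cs,p)})
    return best
E
python3 - <<'E'
from h import *
a=cv2.imread("pics/top.png")
B=blobs(a,(255,180,385,300));print(B)
W={c:ray("top",v[0],.043) for c,v in B.items()}
print({c:np.round(w,4) for c,w in W.items()})
e,m,t,an=solve_box(W);print(e,np.degrees(np.arctan2(m[1,0],m[0,0])),t,an)
f=lambda x,y:np.round(m@[x/1e3,y/1e3]+t,4)
k=f(12,26);print("knob",k,"button",f(-12,-62), "btn ray",ray("top",(347,272),.062))
tip=ray("top",(310,247),.07)
print("tip approx",tip, "usb",ray("top",(363,247),.048),"vial",ray("top",(254,213),.05))
v=m.T@(tip[:2]-k);print("lever ang",np.degrees(np.arctan2(-v[1],-v[0])))
c=cv2.resize(a[180:310,250:390],None,fx=4.5,fy=4.5,interpolation=cv2.INTER_CUBIC);cv2.imwrite("pics/c1.png",c)
E
```

```text
{'green': (array([344., 233.]), np.int32(21)), 'blue': (array([337.36666667, 247.63333333]), np.int32(30)), 'yellow': (array([287.6 , 207.04]), np.int32(25)), 'orange': (array([271.50923788, 288.18244804]), np.int32(866))}
{'green': array([0.5157, 0.2374, 0.043 ]), 'blue': array([0.4912, 0.2471, 0.043 ]), 'yellow': array([0.5532, 0.3309, 0.043 ]), 'orange': array([0.4205, 0.3483, 0.043 ])}
0.07703299203745366 8.08782358669511 [0.47406451 0.26164792] {'green': np.float64(2.094), 'blue': np.float64(1.571), 'yellow': np.float64(-2.094), 'orange': np.float64(-1.571)}
knob [0.4823 0.2891] button [0.4709 0.1986] btn ray [0.4510219 0.2321302 0.062    ]
tip approx [0.48552726 0.29177777 0.07      ] usb [0.49391416 0.20667656 0.048     ] vial [0.53851313 0.38432041 0.05      ]
lever ang -148.40418057724585
```

View pics/c1.png

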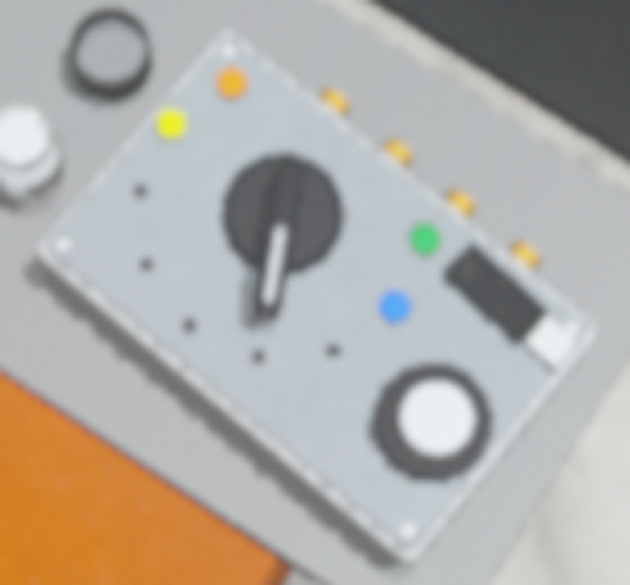

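Crop: lever points at the +30° dot (258,356); markers are orange (232,84), yellow (171,124), green (425,240), blue (395,306), button (437,417), usb (495,295). My orange mask had caught the stool, so I redo the fit. Green is at +120°, three clicks CCW.

Run:
```python
from h import *
q=lambda x,y:(250+x/4.5-.4,180+y/4.5-.4)
px={"green":(425,240),"blue":(395,306),"yellow":(171,124),"orange":(232,84)}
W={c:ray("top",q(*v),.043) for c,v in px.items()}
e,m,t,an=solve_box(W);print(e,np.degrees(np.arctan2(m[1,0],m[0,0])),t,an)
f=lambda x,y:np.round(m@[x/1e3,y/1e3]+t,4)
print("knob",f(12,26),"button",f(-12,-62),ray("top",q(437,417),.062),"usb",ray("top",q(505,300),.048),"green",W["green"])
for d in(30,60,90,120):
    a=np.radians(d);print(d,f(12-40*np.cos(a),26-40*np.sin(a)))
tip=ray("top",q(262,320),.07);v=m.T@(tip[:2]-f(12,26));print(np.degrees(np.arctan2(-v[1],-v[0])),np.hypot(*v))
print(R.from_quat(get_obs()["orientation"]).as_matrix().round(2))
```

```text
0.0005498366522663189 -36.46153587780876 [0.49677538 0.27515688] {'green': np.float64(2.094), 'blue': np.float64(1.571), 'yellow': np.float64(-1.571), 'orange': np.float64(-2.094)}
knob [0.5219 0.2889] button [0.4503 0.2324] [0.45058157 0.23256322 0.062     ] usb [0.49498377 0.20858994 0.048     ] green [0.51580671 0.23728749 0.043     ]
30 [0.4821 0.2934]
60 [0.4852 0.273 ]
90 [0.4981 0.2568]
120 [0.5174 0.2492]
28.465534977845337 0.04279406531366666
[[-0.95 -0.    0.33]
 [-0.33  0.   -0.95]
 [-0.   -1.   -0.  ]]
```

Request:
jog_arm([
  {"grip": 255, "tz": 40},
  {"grip": 255, "tz": 85},
  {"grip": 255, "tz": 130},
  {"grip": 255, "tx": 10, "ty": 30, "tz": 160},
  {"grip": 255, "tx": 27, "ty": 75, "tz": 160},
  {"grip": 255, "tx": 44, "ty": 120, "tz": 160},
  {"grip": 255, "tx": 60, "ty": 165, "tz": 160},
  {"grip": 255, "tx": 76, "ty": 210, "tz": 160},
  {"grip": 255, "tx": 92, "ty": 255, "tz": 160},
  {"grip": 255, "tx": 108, "ty": 300, "tz": 160},
], force=20)

```text
schema error: expected keys grip, tx, ty, tz, wx, wy, wz
```

Request:
jog_arm([
  {"grip": 255, "tx": 0, "ty": 0, "tz": 40, "wx": 0, "wy": 0, "wz": 0},
  {"grip": 255, "tx": 0, "ty": 0, "tz": 85, "wx": 0, "wy": 0, "wz": 0},
  {"grip": 255, "tx": 0, "ty": 0, "tz": 130, "wx": 0, "wy": 0, "wz": 0},
  {"grip": 255, "tx": 10, "ty": 30, "tz": 160, "wx": 0, "wy": 0, "wz": 0},
  {"grip": 255, "tx": 27, "ty": 75, "tz": 160, "wx": 0, "wy": 0, "wz": 0},
  {"grip": 255, "tx": 44, "ty": 120, "tz": 160, "wx": 0, "wy": 0, "wz": 0},
  {"grip": 255, "tx": 60, "ty": 165, "tz": 160, "wx": 0, "wy": 0, "wz": 0},
  {"grip": 255, "tx": 76, "ty": 210, "tz": 160, "wx": 0, "wy": 0, "wz": 0},
  {"grip": 255, "tx": 92, "ty": 255, "tz": 160, "wx": 0, "wy": 0, "wz": 0},
  {"grip": 255, "tx": 108, "ty": 300, "tz": 160, "wx": 0, "wy": 0, "wz": 0},
], force=20)

```text
t: 1.1
eef_pos: [0.2953, -0.2417, 0.405]
orientation: [-0.116, 0.698, -0.697, 0.117]
force: [0.9, 0.4, 0.3]
finger_gap: 0.001
```

Request:
jog_arm([
  {"grip": 255, "tx": 16, "ty": 45, "tz": 0, "wx": 0, "wy": 0, "wz": 0},
  {"grip": 255, "tx": 32, "ty": 90, "tz": 0, "wx": 0, "wy": 0, "wz": 0},
  {"grip": 255, "tx": 48, "ty": 135, "tz": 0, "wx": 0, "wy": 0, "wz": 0},
  {"grip": 255, "tx": 64, "ty": 180, "tz": 0, "wx": 0, "wy": 0, "wz": 0},
  {"grip": 255, "tx": 80, "ty": 225, "tz": 0, "wx": 0, "wy": 0, "wz": 0},
  {"grip": 255, "tx": 96, "ty": 270, "tz": 0, "wx": 0, "wy": 0, "wz": 0},
  {"grip": 255, "tx": 112, "ty": 315, "tz": 0, "wx": 0, "wy": 0, "wz": 0},
  {"grip": 255, "tx": 128, "ty": 360, "tz": 0, "wx": 0, "wy": 0, "wz": 0},
  {"grip": 255, "tx": 144, "ty": 405, "tz": 0, "wx": 0, "wy": 0, "wz": 0},
  {"grip": 255, "tx": 160, "ty": 450, "tz": 0, "wx": 0, "wy": 0, "wz": 0},
])

```text
t: 2.1
eef_pos: [0.4554, 0.2084, 0.405]
orientation: [0.117, -0.697, 0.698, -0.117]
force: [1.0, 0.2, 0.1]
finger_gap: 0.0
```

Request:
jog_arm([
  {"grip": 255, "tx": 16, "ty": 45, "tz": 0, "wx": 0, "wy": 0, "wz": -5},
  {"grip": 255, "tx": 32, "ty": 90, "tz": 0, "wx": 0, "wy": 0, "wz": -10},
  {"grip": 255, "tx": 41, "ty": 116, "tz": -40, "wx": 0, "wy": 0, "wz": -15},
  {"grip": 255, "tx": 41, "ty": 116, "tz": -85, "wx": 0, "wy": 0, "wz": -15},
  {"grip": 255, "tx": 41, "ty": 116, "tz": -130, "wx": 0, "wy": 0, "wz": -15},
  {"grip": 255, "tx": 41, "ty": 116, "tz": -175, "wx": 0, "wy": 0, "wz": -15},
  {"grip": 255, "tx": 41, "ty": 116, "tz": -220, "wx": 0, "wy": 0, "wz": -15},
  {"grip": 255, "tx": 41, "ty": 116, "tz": -250, "wx": 0, "wy": 0, "wz": -15},
  {"grip": 255, "tx": 41, "ty": 116, "tz": -250, "wx": 0, "wy": 0, "wz": -15},
])

```text
t: 3.0
eef_pos: [0.4934, 0.3206, 0.1503]
orientation: [0.028, -0.705, 0.709, -0.021]
force: [-0.3, 0.1, -0.4]
finger_gap: -0.001
```

Run:
```python
from h import *
o=get_obs();print({k:np.round(o[k],3).tolist() for k in("t","joint_pos","eef_pos","force")})
z=R.from_quat(o["orientation"]).as_matrix()[:,2];print("tool z ang",np.degrees(np.arctan2(z[1],z[0]))%360)
w=capture("wrist");t=capture("top")
c=cv2.resize(t[150:310,230:400],(446,420),interpolation=cv2.INTER_CUBIC)
cv2.imwrite("pics/2.png",cv2.resize(np.hstack([w,c]),None,fx=.79,fy=.79))
K=np.array([521.9,288.9])
for th in(30,45,60,75,90,100,110,115):
    a=np.radians(th+143.5);u=np.array([np.cos(a),np.sin(a)]);n=np.array([-u[1],u[0]])
    print(th,np.round(K+30*u-19.5*n,1), "z ang ideal",th+233.5)
```

```text
{'t': 3.0, 'joint_pos': [0.557, 0.419, 1.664, -0.0, 1.07, 2.057], 'eef_pos': [0.493, 0.321, 0.15], 'force': [-0.271, 0.118, -0.382]}
tool z ang 274.01345634414565
30 [494.3 311.7] z ang ideal 263.5
45 [489.3 303.8] z ang ideal 278.5
60 [486.6 294.8] z ang ideal 293.5
75 [486.3 285.5] z ang ideal 308.5
90 [488.4 276.4] z ang ideal 323.5
100 [491.1 270.8] z ang ideal 333.5
110 [494.7 265.7] z ang ideal 343.5
115 [496.8 263.4] z ang ideal 348.5
```

View pics/2.png

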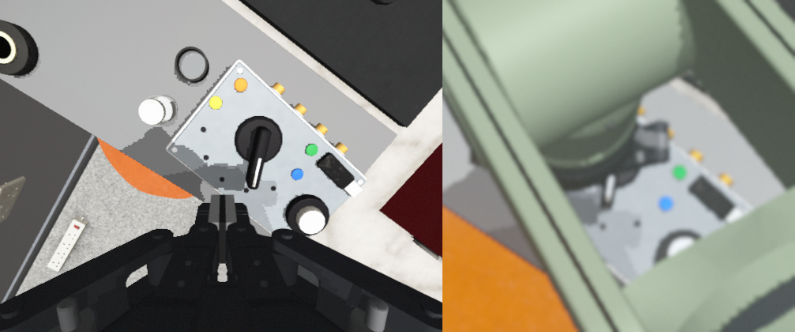

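Wrist view: lever at its +30° dot, white line (254,172), green (312,149), blue (297,174), button (313,220); fingertips at (222,200) on the clockwise side of the lever, clear. I descend beside it.

Request:
jog_arm([
  {"grip": 255, "tx": 1, "ty": 5, "tz": -30, "wx": 0, "wy": 0, "wz": 0},
  {"grip": 255, "tx": 1, "ty": 5, "tz": -60, "wx": 0, "wy": 0, "wz": 0},
  {"grip": 255, "tx": 1, "ty": 5, "tz": -75, "wx": 0, "wy": 0, "wz": 0},
  {"grip": 255, "tx": 1, "ty": 5, "tz": -82, "wx": 0, "wy": 0, "wz": 0},
  {"grip": 255, "tx": 1, "ty": 5, "tz": -82, "wx": 0, "wy": 0, "wz": 0},
])

```text
t: 3.6
eef_pos: [0.4982, 0.3279, 0.0745]
orientation: [-0.024, 0.707, -0.706, 0.025]
force: [0.2, -0.4, 1.0]
finger_gap: -0.0
```

Request:
jog_arm([
  {"grip": 255, "tx": -1, "ty": -4, "tz": -5, "wx": 0, "wy": 0, "wz": 0},
  {"grip": 255, "tx": -2, "ty": -8, "tz": -5, "wx": 0, "wy": 0, "wz": 0},
  {"grip": 255, "tx": -2, "ty": -11, "tz": -5, "wx": 0, "wy": 0, "wz": 0},
  {"grip": 255, "tx": -3, "ty": -14, "tz": -5, "wx": 0, "wy": 0, "wz": 0},
  {"grip": 255, "tx": -3, "ty": -16, "tz": -5, "wx": 0, "wy": 0, "wz": 0},
  {"grip": 255, "tx": -4, "ty": -18, "tz": -5, "wx": 0, "wy": 0, "wz": 2},
  {"grip": 255, "tx": -6, "ty": -20, "tz": -5, "wx": 0, "wy": 0, "wz": 4},
  {"grip": 255, "tx": -7, "ty": -22, "tz": -5, "wx": 0, "wy": 0, "wz": 7},
  {"grip": 255, "tx": -8, "ty": -24, "tz": -5, "wx": 0, "wy": 0, "wz": 10},
])

```text
t: 4.5
eef_pos: [0.4901, 0.304, 0.0688]
orientation: [-0.086, 0.702, -0.701, 0.088]
force: [1.5, 2.6, -0.1]
finger_gap: -0.001
```

Request:
jog_arm([
  {"grip": 255, "tx": -1, "ty": -2, "tz": 0, "wx": 0, "wy": 0, "wz": 3},
  {"grip": 255, "tx": -1, "ty": -4, "tz": 0, "wx": 0, "wy": 0, "wz": 6},
  {"grip": 255, "tx": -2, "ty": -6, "tz": 0, "wx": 0, "wy": 0, "wz": 9},
  {"grip": 255, "tx": -2, "ty": -8, "tz": 0, "wx": 0, "wy": 0, "wz": 12},
  {"grip": 255, "tx": -2, "ty": -10, "tz": 0, "wx": 0, "wy": 0, "wz": 15},
  {"grip": 255, "tx": -3, "ty": -12, "tz": 0, "wx": 0, "wy": 0, "wz": 18},
  {"grip": 255, "tx": -3, "ty": -14, "tz": 0, "wx": 0, "wy": 0, "wz": 21},
])

```text
t: 5.2
eef_pos: [0.4866, 0.2902, 0.0686]
orientation: [-0.213, 0.675, -0.674, 0.214]
force: [-0.1, 3.0, -1.0]
finger_gap: -0.001
```

Run:
```python
from h import *
o=get_obs();z=R.from_quat(o["orientation"]).as_matrix()[:,2];print("tool z ang",np.degrees(np.arctan2(z[1],z[0]))%360,o["joint_pos"][5],o["eef_pos"],o["force"])
cv2.imwrite("pics/3.png",capture("wrist"))
```

```text
tool z ang 305.10275422419573 1.473902003354234 [0.48659544 0.29021415 0.06858506] [-0.08238316  3.00677392 -1.03886584]
```

View pics/3.png

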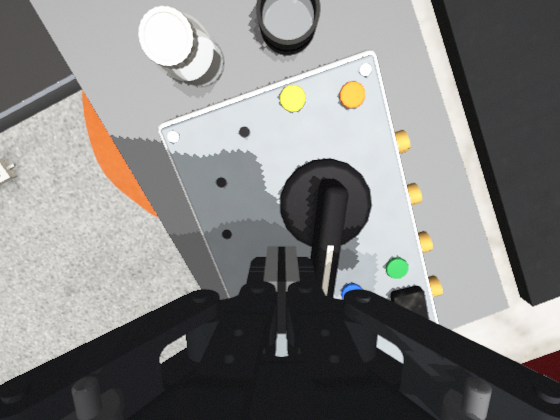

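The lever (white line at (330,262)) is moving ahead of the finger, now short of blue (352,291); green at (397,267). I keep pushing.

Request:
jog_arm([
  {"grip": 255, "tx": 0, "ty": -2, "tz": 0, "wx": 0, "wy": 0, "wz": 3},
  {"grip": 255, "tx": 0, "ty": -4, "tz": 0, "wx": 0, "wy": 0, "wz": 5},
  {"grip": 255, "tx": 0, "ty": -6, "tz": 0, "wx": 0, "wy": 0, "wz": 8},
  {"grip": 255, "tx": 1, "ty": -8, "tz": 0, "wx": 0, "wy": 0, "wz": 11},
  {"grip": 255, "tx": 1, "ty": -10, "tz": 0, "wx": 0, "wy": 0, "wz": 14},
  {"grip": 255, "tx": 2, "ty": -12, "tz": 0, "wx": 0, "wy": 0, "wz": 17},
  {"grip": 255, "tx": 2, "ty": -14, "tz": 0, "wx": 0, "wy": 0, "wz": 20},
])

```text
t: 5.95
eef_pos: [0.4885, 0.2752, 0.0685]
orientation: [0.327, -0.627, 0.627, -0.327]
force: [-0.1, 2.4, -1.4]
finger_gap: -0.001
```

Request:
jog_arm([
  {"grip": 255, "tx": 1, "ty": -2, "tz": 0, "wx": 0, "wy": 0, "wz": 3},
  {"grip": 255, "tx": 2, "ty": -4, "tz": 0, "wx": 0, "wy": 0, "wz": 6},
  {"grip": 255, "tx": 3, "ty": -6, "tz": 0, "wx": 0, "wy": 0, "wz": 9},
  {"grip": 255, "tx": 4, "ty": -8, "tz": 0, "wx": 0, "wy": 0, "wz": 12},
  {"grip": 255, "tx": 6, "ty": -10, "tz": 0, "wx": 0, "wy": 0, "wz": 15},
  {"grip": 255, "tx": 7, "ty": -11, "tz": 0, "wx": 0, "wy": 0, "wz": 17},
  {"grip": 255, "tx": 7, "ty": -11, "tz": 0, "wx": 0, "wy": 0, "wz": 17},
])

```text
t: 6.65
eef_pos: [0.4954, 0.2641, 0.0684]
orientation: [0.415, -0.572, 0.572, -0.415]
force: [0.9, -0.7, -0.6]
finger_gap: 0.001
```

Request:
jog_arm([
  {"grip": 255, "tx": -4, "ty": 1, "tz": 0, "wx": 0, "wy": 0, "wz": 0},
  {"grip": 255, "tx": -8, "ty": 3, "tz": 0, "wx": 0, "wy": 0, "wz": 0},
  {"grip": 255, "tx": -10, "ty": 4, "tz": 15, "wx": 0, "wy": 0, "wz": 0},
  {"grip": 255, "tx": -10, "ty": 4, "tz": 50, "wx": 0, "wy": 0, "wz": 0},
  {"grip": 255, "tx": -25, "ty": -10, "tz": 90, "wx": 0, "wy": 0, "wz": -8},
  {"grip": 255, "tx": -45, "ty": -33, "tz": 120, "wx": 0, "wy": 0, "wz": -16},
  {"grip": 255, "tx": -45, "ty": -33, "tz": 120, "wx": 0, "wy": 0, "wz": -24},
  {"grip": 255, "tx": -45, "ty": -33, "tz": 120, "wx": 0, "wy": 0, "wz": -24},
])

```text
t: 7.45
eef_pos: [0.4499, 0.2313, 0.1896]
orientation: [-0.287, 0.646, -0.646, 0.288]
force: [-0.7, -0.1, -0.4]
finger_gap: -0.003
```

Run:
```python
from h import *
o=get_obs();print(o["t"],o["eef_pos"],o["force"])
w=capture("wrist");cv2.imwrite("pics/4.png",w)
for c,(p,a) in blobs(w,(0,0,560,420)).items():print(c,p.round(1),a,ray("wrist",p,.043,o).round(4))
```

```text
7.45 [0.44989009 0.23127873 0.18956289] [-0.66914671 -0.11724906 -0.35801267]
green [334.4 143.7] 144 [0.5146 0.2366 0.043 ]
blue [304.1 155.2] 145 [0.4894 0.2464 0.043 ]
yellow [293.8  18.3] 193 [0.5515 0.3301 0.043 ]
orange [157.  76.] 7874 [0.4433 0.3723 0.043 ]
```

View pics/4.png

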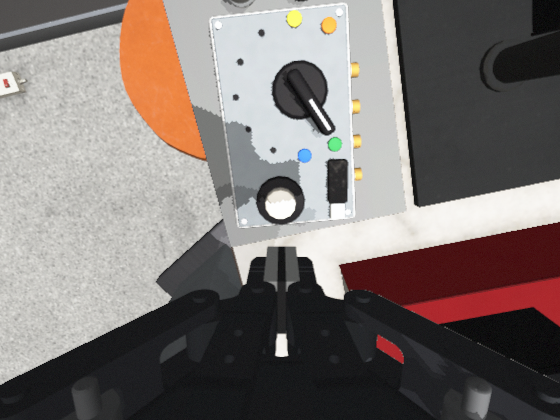

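The lever (white line ending at (327,130)) points straight at green (334,144); the USB stick hasn't moved. The two cameras agree to 1–2 mm, and the tool is over the button. Pressing now.

Request:
jog_arm([
  {"grip": 255, "tx": 0, "ty": 1, "tz": -40, "wx": 0, "wy": 0, "wz": 0},
  {"grip": 255, "tx": 0, "ty": 1, "tz": -80, "wx": 0, "wy": 0, "wz": 0},
  {"grip": 255, "tx": 0, "ty": 1, "tz": -100, "wx": 0, "wy": 0, "wz": 0},
  {"grip": 255, "tx": 0, "ty": 1, "tz": -108, "wx": 0, "wy": 0, "wz": 0},
  {"grip": 255, "tx": 0, "ty": 1, "tz": -112, "wx": 0, "wy": 0, "wz": 0},
  {"grip": 255, "tx": 0, "ty": 1, "tz": -115, "wx": 0, "wy": 0, "wz": 0},
  {"grip": 255, "tx": 0, "ty": 1, "tz": -118, "wx": 0, "wy": 0, "wz": 0},
  {"grip": 255, "tx": 0, "ty": 1, "tz": -118, "wx": 0, "wy": 0, "wz": 0},
])

```text
t: 8.3
eef_pos: [0.4503, 0.2325, 0.072]
orientation: [-0.287, 0.646, -0.646, 0.288]
force: [-5.0, -1.0, 9.2]
finger_gap: 0.002
```

Request:
jog_arm([
  {"grip": 255, "tx": 0, "ty": 0, "tz": -1, "wx": 0, "wy": 0, "wz": 0},
  {"grip": 255, "tx": 0, "ty": 0, "tz": -1, "wx": 0, "wy": 0, "wz": 0},
  {"grip": 255, "tx": 0, "ty": 0, "tz": -2, "wx": 0, "wy": 0, "wz": 0},
  {"grip": 255, "tx": 0, "ty": 0, "tz": -2, "wx": 0, "wy": 0, "wz": 0},
])

```text
t: 8.7
eef_pos: [0.4504, 0.2326, 0.0717]
orientation: [-0.287, 0.646, -0.646, 0.288]
force: [-7.4, -3.1, 21.9]
finger_gap: 0.001
```

Request:
jog_arm([
  {"grip": 255, "tx": 0, "ty": 0, "tz": 3, "wx": 0, "wy": 0, "wz": 0},
  {"grip": 255, "tx": 0, "ty": 0, "tz": 5, "wx": 0, "wy": 0, "wz": 0},
  {"grip": 255, "tx": 0, "ty": 0, "tz": 5, "wx": 0, "wy": 0, "wz": 0},
])

```text
t: 9.0
eef_pos: [0.4509, 0.2327, 0.0744]
orientation: [-0.287, 0.646, -0.646, 0.289]
force: [-1.7, -0.2, 3.6]
finger_gap: -0.002
```

Request:
jog_arm([
  {"grip": 255, "tx": 0, "ty": 0, "tz": 2, "wx": 0, "wy": 0, "wz": 0},
  {"grip": 255, "tx": 0, "ty": 0, "tz": 2, "wx": 0, "wy": 0, "wz": 0},
])

```text
t: 9.2
eef_pos: [0.4509, 0.2327, 0.0757]
orientation: [-0.287, 0.646, -0.646, 0.288]
force: [-0.9, 0.8, 2.7]
finger_gap: -0.006
```

Request:
jog_arm([
  {"grip": 255, "tx": 0, "ty": 0, "tz": 20, "wx": 0, "wy": 0, "wz": 0},
  {"grip": 255, "tx": 0, "ty": 0, "tz": 60, "wx": 0, "wy": 0, "wz": 0},
  {"grip": 255, "tx": 0, "ty": 0, "tz": 100, "wx": 0, "wy": 0, "wz": 0},
  {"grip": 255, "tx": -10, "ty": -10, "tz": 130, "wx": 0, "wy": 0, "wz": 0},
  {"grip": 255, "tx": -10, "ty": -10, "tz": 130, "wx": 0, "wy": 0, "wz": 0},
  {"grip": 255, "tx": -10, "ty": -10, "tz": 130, "wx": 0, "wy": 0, "wz": 0},
])

```text
t: 9.8
eef_pos: [0.4407, 0.2224, 0.2054]
orientation: [0.287, -0.646, 0.646, -0.288]
force: [-0.5, -0.3, -0.8]
finger_gap: -0.001
```

Run:
```python
from h import *
o=get_obs();print(o["t"],o["eef_pos"],o["force"])
cv2.imwrite("pics/5.png",capture("wrist"))
```

```text
9.8 [0.44065324 0.22236032 0.20535533] [-0.48917734 -0.2791903  -0.8275711 ]
```

View pics/5.png

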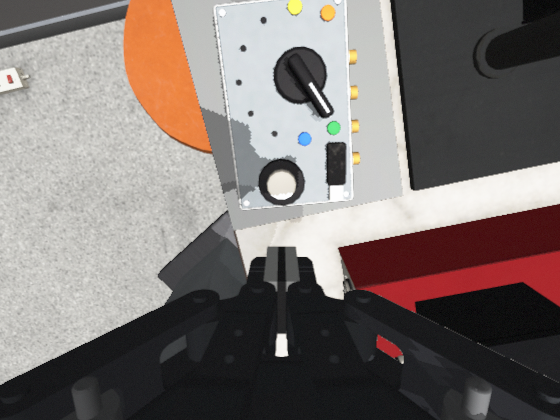

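The lever still points at green (334,128), and the button (282,184) is free. The force rose to 22 N at a hard bottom, then eased along a spring slope of about 0.6 N/mm as I lifted, so the button went fully down.

```bash
python3 -c "
from workcell import *
print(finish_job())"
```

```text
the job is handed in; nothing more can be done
None
```

I pushed the lever three clicks counter-clockwise, from the +30° dot to the green marker at +120°. Then I pressed the white button to its stop, let it come up, and handed the job in at about 9.8 s. No verdict was reported.

- **Lever:** the push took about 3 N as read at the wrist between moves, against the 30 N limit. The wrist pictures before and after the press both show the lever pointing at green.
- **Button:** the press hit a hard stop at TCP height 0.072 m, with 22 N at the wrist. I expected about 0.070 m, a difference within the calibration error. On release the force fell to 3.6 N and then 2.7 N, about 0.6 N/mm, which matches the button's spring. That it is up again is inferred from this and the last picture, because I could not read its travel directly.
- **Bystanders:** the USB stick looked unmoved. The vial and lens tube were out of view in the last pictures, but the gripper stayed well clear of them.
- **Camera checks:** the top and wrist cameras agreed on the green, blue and yellow markers to within 2 mm. The orange colour mask kept picking up the orange stool, so I placed that marker by hand from the enlarged picture.

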